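# Make up two rover kits from the workshop stock

### The job

Make up the two kits: on the blue board lay the yellow motor flat in the long pocket and the green wheel flat in the middle of the round pocket; on the orange board lay the battery holder, cells up, in the long pocket and stand the glue stick upright in the round pocket. Pull the glue stick straight up out of its light stand so that the stand stays standing where it is, set every part down without dropping it, and leave the red motor and the red wheel where they lie.

Things in the scene. Friction and masses are not known exactly. Their poses are not given: they have to be found in the camera images.
- blue_board: Bright blue kit board fixed on the table, 200 x 84 x 8 mm, any turn up to about 0.5 rad. Origin at the centre of its underside; x along its length, z up. It has two pockets, each 5 mm deep with a grey floor 3 mm above the table: a long one, 84 (along x) x 50 mm, centred at x = -48 mm, and a round one, 66 mm across, centred at x = +50 mm (both on the board's centre line).
- orange_board: Bright orange kit board fixed on the table, 200 x 84 x 8 mm, any turn up to about 0.5 rad. Origin at the centre of its underside; x along its length, z up. It has two pockets, each 5 mm deep with a grey floor 3 mm above the table: a long one, 84 (along x) x 50 mm, centred at x = -48 mm, and a round one, 66 mm across, centred at x = +50 mm (both on the board's centre line).
- yellow_motor_c (a point): Geared hobby motor lying flat: yellow gearbox block and a round steel motor can in line, 65 long x 22 wide x 24 mm high, about 40 g. Point at its centre, half-way up (12 mm above its underside); x along its length towards the steel can, y across, z up. To be placed.
- green_wheel_c (a point): Small rover wheel lying flat: black rubber tyre with a green hub face, 50 mm diameter x 26 mm high, about 40 g. Point at its centre, half-way up (13 mm above its underside); z is its axle, up. To be placed.
- battery_c (a point): Black battery holder with two copper-and-silver cells lying in its top, a block 60 long x 32 wide x 28 mm high, about 70 g. Point at its centre, half-way up (14 mm above its underside); x along its length, y across, z up.
- glue_c (a point): Upright glue stick, white barrel with a purple cap, 24 mm diameter x 95 mm high, about 35 g, flat foot. Point at its centre, half-way up (47.5 mm above its foot); z along its axis, up. At the start it stands in the teal stand, its foot 34 mm above the table and its upper 67 mm clear of the stand's rim.
- stand: Light (45 g) loose teal stand for the glue stick, easily tipped: round base 52 mm across, stem, and a cup 36 mm across whose rim is 62 mm above the table; bore 28 mm wide and 28 mm deep. Origin at the centre of its underside; z up.
- red_motor_c (a point): Geared hobby motor lying flat: red gearbox block and a round steel motor can in line, 65 long x 22 wide x 24 mm high, about 40 g. Point at its centre, half-way up (12 mm above its underside); x along its length towards the steel can, y across, z up. Spare, to be left alone.
- red_wheel_c (a point): Small rover wheel lying flat: black rubber tyre with a red hub face, 50 mm diameter x 26 mm high, about 40 g. Point at its centre, half-way up (13 mm above its underside); z is its axle, up. Spare, to be left alone.
Not all that is in view belongs to the job. Of the things like the part that bears battery_c, leave any that is purple; of the rest the larger one is meant.

How it is judged (in metres and radians):
At the end, for the whole second after the job is handed in: Each part down on the floor of its own pocket (4 mm), upright (0.15 rad), at rest; off the pocket's centre along and across by at most: motor and battery holder 15 mm, wheel 12 mm, glue stick 22 mm. Stand upright within 30 mm of its start; red motor and red wheel within 20 mm of theirs (x of yellow_motor_c in the frame of blue_board between -0.063 and -0.033 m and y of yellow_motor_c in the frame of blue_board between -0.015 and 0.015 m and z of yellow_motor_c in the frame of blue_board below 0.019 m and angle between each of yellow_motor_c, green_wheel_c, battery_c, glue_c, stand's own z axis and vertical below 0.15 rad and linear speed of each of yellow_motor, green_wheel, battery_holder, glue_stick, stand below 0.02 m/s and x of green_wheel_c in the frame of blue_board between 0.038 and 0.062 m and y of green_wheel_c in the frame of blue_board between -0.012 and 0.012 m and z of green_wheel_c in the frame of blue_board below 0.02 m and x of battery_c in the frame of orange_board between -0.063 and -0.033 m and y of battery_c in the frame of orange_board between -0.015 and 0.015 m and z of battery_c in the frame of orange_board below 0.021 m and x of glue_c in the frame of orange_board between 0.028 and 0.072 m and y of glue_c in the frame of orange_board between -0.022 and 0.022 m and z of glue_c in the frame of orange_board below 0.0545 m and distance of stand from where it was at the start of the episode below 0.03 m and distance of each of red_motor_c, red_wheel_c from where it was at the start of the episode below 0.02 m); the robot touches nothing.
It fails at once if the glue stand is tipped (more than 0.35 rad) or lifted off the table (20 mm) (angle between stand's own z axis and vertical above 0.35 rad or height (world z) of stand above 0.02 m).
It fails at once if a red spare is moved more than 20 mm (distance of any of red_motor_c, red_wheel_c from where it was at the start of the episode above 0.02 m).
It fails at once if one of the four parts is dropped or thrown (faster than 0.7 m/s with no finger on it, a fall of about 25 mm) ((linear speed of yellow_motor above 0.7 m/s and contact force between the fingers and yellow_motor below 0.01 N) or (linear speed of green_wheel above 0.7 m/s and contact force between the fingers and green_wheel below 0.01 N) or (linear speed of battery_holder above 0.7 m/s and contact force between the fingers and battery_holder below 0.01 N) or (linear speed of glue_stick above 0.7 m/s and contact force between the fingers and glue_stick below 0.01 N)).
It also fails if it takes over 99 s, if anything falls off the work surface, if the arm or the gripper's body presses on something with over 40 N, if the wrist force passes 120 N, or if a joint passes its speed limit or range.

### The arm

A 6-joint arm with a two-finger parallel gripper is mounted at the origin on the work surface. World frame = base frame: x ahead of the robot, y to its left, z up, the work surface at z = 0. Lengths are in m, angles in degrees, forces in N, time in s.
With the tool pointing down it reaches from about 0.3 to 0.75 m from the base axis. Payload 8.5 kg.
Tool frame: the origin (TCP) lies at the very end of the fingers, on their centre line; the grasp point (between the pads) lies 19 mm behind it; z points along the fingers, y is the line along which they close (so a half turn about z gives the same grasp; the last joint's range is limited). The gripper opens to 85 mm and grips with 20 to 120 N. Pads are 22 mm wide; open, the fingers measure 114 mm over their backs; the gripper's body (76 mm by 85 mm) begins 54 mm behind the grasp point. The pads swing forward as they close: fully open they stand 13 mm farther back than shut.
Start: joints at [-82.466, 21.807, 74.336, -0, 83.858, -12.336], TCP at [0.187, -0.517, 0.192] pointing down, gripper open.
Joint ranges: [-178.18, 178.18], [-50.72, 133.34], [12.68, 142.11], [-81.47, 261.47], [9.98, 163.14], [-165.26, 165.26]. Speed limits (degrees/s): [136.94, 136.94, 180, 180, 180, 180].

### API

Orientations are given as a 3x3 rotation matrix whose columns are the frame's x, y, z axes.
In Python, from rig import env, imaging gives the robot as it stands. The module is installed in compiled form; this text tells all that it offers.
- The arm moves only by the tool arm_command, never from a script. Its arguments are lists of equal length, an entry for each row: "turn": the turn, a rotation vector about the tool's x, y, z in units of 5 degrees (1.0 is 5 degrees), a list of three; "xyz": the shift along the tool's x, y, z in units of 50 mm (1.0 is 50 mm), a list of three; "claw": the finger opening in mm, from 0 to 85.4. A call has 1 to 12 rows; each row shifts and turns the commanded pose from where the row before left it, along the tool's axes as they then stand; what a row does not reach is not made up. A row lasts 1/10 s, in which the tool goes at most 50 mm and 8.59 degrees, less where a joint would pass 70% of its speed; a pose out of reach is approached as far as the arm can. A call is refused whole if a number of a shift passes 1 or a number of a turn 1, either way. A call with a gripper value outside its range is refused whole. The fingers move at their own pace and stop on an object; "squeeze" is the grip in N (left out, the last holds). Time passes only in rows, so rows that do not move let the fingers close. It gives the time, the measured TCP pose, the force, the opening and the grip force at its end, in the units of the state.
- env.observe(): the state, without advancing time (a new reading comes with each control period).
- imaging.get_image(name): name is "scene" or "top"; returns (picture, depth): 420x560x3 uint8, blue, green, red; 420x560 float32, m along the optical axis (not along the pixel's ray), 0 where there is no reading.
- imaging.camera_info(name): a dict with "camera_matrix" (3x3 intrinsics, pixels), "k1" (the pictures are not rectified: a ray, as slopes to the right and down, at radius r is drawn at 1 + k1 r^2 times it, then the intrinsics apply), "rvec" (rotation vector, rad) and "tvec" (3), from world to camera coordinates, as OpenCV has them. Camera axes: x right, y down, z forward; pixel columns grow to the right and rows downward; lengths in m; the calibration is good to about 2 mm. A picture is of the moment at which its call begins. camera_info takes no time and is no camera call.
- env.close_job(): hands the job in; it is judged then, once.
The state is a dict: "time_s": time; "q": joint angles; "qvel": joint speeds; "joint_efforts": joint torques, N m; "position": TCP position; "tool_rot": TCP orientation; "ft_force": force on the tool from outside, world axes, zero at the start; "wrist_torque": the same for the moment, N m; "grip_width": finger opening in m; "gripper_force": force on a finger pad.
Only numpy, scipy, OpenCV 4.12 (cv2) and the standard library are available. Lean on these libraries where they do the work, as an engineer would, in place of code of your own. Each camera call takes 0.05 s, during which the arm holds its last target. There are 200 camera calls.

## Working session

There is one attempt and no reset: what is moved stays moved. The work goes in short steps, Python scripts to look and compute and a tool call to move; the robot and the scene stay as the last step left them, time stands still between calls to the robot, and variables do not carry over. Pictures are saved under pics/ and viewed, at most 14 in all, crops included, and the job is handed in when it is done.

Besides the shell and the picture viewer there is one more tool, called after "Emit:" as name(argument=value, ...) on one line, values as JSON. arm_command: Moves the arm, as the interface text tells. Its arguments: {"type":"object","properties":{"turn":{"type":"array"},"xyz":{"type":"array"},"claw":{"type":"array"},"squeeze":{"type":"number"}},"required":["turn","xyz","claw"]}

```bash
mkdir -p pics
python3 - <<'E'
from rig import env, imaging
import cv2,numpy as np
for n in("top","scene"):
    p,d=imaging.get_image(n); cv2.imwrite(f"pics/{n}0.png",p); np.save(f"{n}d.npy",d)
    c=imaging.camera_info(n); print(n,c)
s=env.observe(); print(s["time_s"],s["position"],s["tool_rot"],s["grip_width"])
E
```

```text
top {'camera_matrix': array([[407.2319682 ,   0.        , 279.19320106],
       [  0.        , 407.2319682 , 215.98002203],
       [  0.        ,   0.        ,   1.        ]]), 'k1': 0.020582483517376102, 'rvec': array([ 2.22247421, -1.97603779,  0.2156861 ]), 'tvec': array([-0.05251217,  0.48208124,  0.73944947])}
scene {'camera_matrix': array([[467.36083927,   0.        , 276.18760258],
       [  0.        , 467.36083927, 212.55432634],
       [  0.        ,   0.        ,   1.        ]]), 'k1': 0.033143471500955916, 'rvec': array([ 1.0000123 ,  2.31405623, -1.16002759]), 'tvec': array([ 0.3306344 , -0.12222175,  1.24487996])}
0.1 [ 0.18689322 -0.516946    0.1909891 ] [[ 9.40475884e-01  3.39860389e-01 -1.64484031e-04]
 [ 3.39860312e-01 -9.40475052e-01  1.28269662e-03]
 [ 2.81244646e-04 -1.26224684e-03 -9.99999164e-01]] 0.08545884098354108
```

View pics/top0.png

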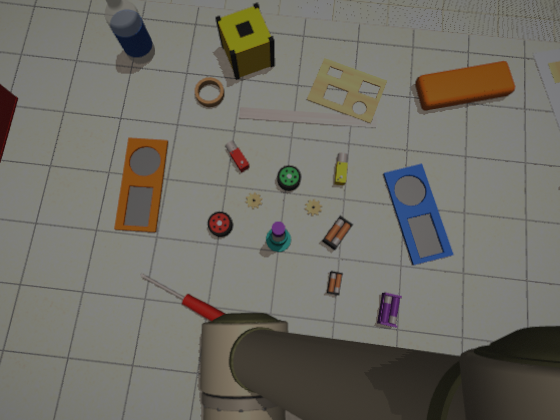

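View pics/scene0.png

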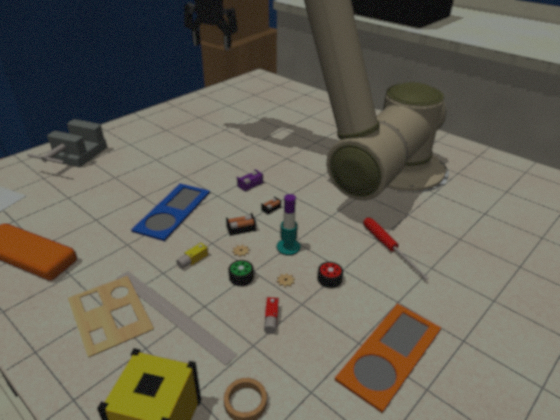

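The top view shows these battery candidates: (338,232) black and large, (335,283) black and small, (389,309) purple. I choose (338,232). For the rest:
- Yellow motor (342,168), with the red one at (238,156).
- Green wheel (289,178), with the red one at (220,223).
- Glue stick cap (279,229), in the teal stand at (279,240).
- Blue board (418,214) and orange board (143,185).

```bash
cat > h.py <<'E'
import cv2,numpy as np
from rig import env, imaging
def cam(n):
    c=imaging.camera_info(n); R=cv2.Rodrigues(c["rvec"])[0]; return c["camera_matrix"],c["k1"],R,np.ravel(c["tvec"])
def rays(n,uv):
    K,k,R,t=cam(n); u=cv2.undistortPoints(np.float64(uv).reshape(-1,1,2),K,np.array([k,0,0,0,0.])).reshape(-1,2)
    return np.c_[u,np.ones(len(u))],R,t
def plane(n,uv,z):
    r,R,t=rays(n,uv); o=-R.T@t; d=r@R; return o+d*((z-o[2])/d[:,2])[:,None]
def cloud(n,dep):
    v,u=np.mgrid[:420,:560]; r,R,t=rays(n,np.c_[u.ravel(),v.ravel()])
    return ((r*dep.ravel()[:,None]-t)@R).reshape(420,560,3)
def proj(n,P):
    K,k,R,t=cam(n); return cv2.projectPoints(np.float64(P).reshape(-1,1,3),R,t,K,np.array([k,0,0,0,0.]))[0].reshape(-1,2)
def rect(P):
    (c,(w,h),a)=cv2.minAreaRect(np.float32(P[:,:2]*1000)); 
    if w<h: w,h,a=h,w,a+90
    return np.round(c,1),round(w,1),round(h,1),round((a+90)%180-90,1)
def blob(m,u,v,r):
    k=np.zeros_like(m); cv2.circle(k,(u,v),r,255,-1); m=m&k
    n,l,s,c=cv2.connectedComponentsWithStats(m); i=1+np.argmax(s[1:,4]); return np.uint8(l==i)*255
E
python3 - <<'E'
from h import *
p=cv2.imread("pics/top0.png"); H=cv2.cvtColor(p,cv2.COLOR_BGR2HSV); d=np.load("topd.npy"); X=cloud("top",d)
print("table z",np.median(X[60:300:7,20:400:7,2]))
def col(lo,hi,u,v,r): return blob(cv2.inRange(H,np.array(lo),np.array(hi)),u,v,r)
def pix(m): 
    c=max(cv2.findContours(m,cv2.RETR_EXTERNAL,cv2.CHAIN_APPROX_NONE)[0],key=len); return c.reshape(-1,2)
for nm,lo,hi,u,v in(("blue",(100,120,60),(125,255,255),418,214),("orange",(5,150,80),(18,255,255),143,185)):
    m=col(lo,hi,u,v,60); print(nm,rect(plane("top",pix(m),.008)), "px",np.ptp(pix(m),0))
    g=cv2.bitwise_not(m); 
    cs,hi_=cv2.findContours(m,cv2.RETR_CCOMP,cv2.CHAIN_APPROX_NONE)
    for c,h in zip(cs,hi_[0]):
        if h[3]>=0 and len(c)>30: print("  hole",rect(plane("top",c.reshape(-1,2),.008)))
for nm,u,v,r,z0,z1 in(("ymot",342,168,24,.015,.035),("gwh",289,178,20,.015,.035),("bat",338,232,24,.015,.04),("rmot",238,156,24,.015,.035),("rwh",220,223,20,.015,.035),("sbat",335,283,18,.01,.04),("glue",279,229,14,.115,.14),("rim",279,236,20,.05,.07),("base",279,243,20,.004,.03)):
    m=np.uint8((X[...,2]>z0)&(X[...,2]<z1))*255; m=blob(m,u,v,r); P=X[m>0]; print(nm,len(P),rect(P),"z",np.round(np.percentile(P[:,2],[10,50,90]),4))
g=col((40,60,30),(85,255,255),289,178,18); print("green hub",rect(plane("top",pix(g),.026)))
y=col((22,120,80),(35,255,255),342,168,24); print("yellow",rect(plane("top",pix(y),.024)))
c=col((125,60,30),(165,255,255),279,229,12); print("cap",rect(plane("top",pix(c),.129)),pix(c).mean(0))
ps=cv2.imread("pics/scene0.png"); 
cv2.imwrite("pics/crop.png",cv2.resize(p[130:300,200:400],None,fx=3.5,fy=3.5,interpolation=cv2.INTER_CUBIC))
print("base px",proj("top",[[0.3,0,0],[.3,-.3,0],[.7,0,0]]))
E
```

```text
table z -0.0004799705186189863
blue (array([ 534.8, -275.7]), 198.2, 84.5, 21.2) px [ 68 100]
  hole (array([ 489.8, -293. ]), 87.1, 54.0, 20.9)
  hole (array([ 581.5, -257.5]), 68.2, 66.5, 48.8)
orange (array([529.8, 298.6]), 198.8, 84.2, 2.9) px [52 93]
  hole (array([481.8, 295.9]), 87.9, 54.3, 3.0)
  hole (array([579.2, 300.9]), 67.4, 66.4, -34.8)
ymot 315 (array([ 610.8, -111.4]), 66.1, 22.0, 0.4) z [0.0185 0.0225 0.0247]
gwh 456 (array([577.2,  -5.2]), 48.4, 48.2, 19.1) z [0.0232 0.0256 0.0274]
bat 481 (array([ 473.8, -114.9]), 60.2, 31.5, -29.8) z [0.0189 0.0254 0.0282]
rmot 310 (array([613.8, 108.9]), 66.7, 22.2, 38.9) z [0.0189 0.0227 0.0248]
rwh 487 (array([463.3, 121.5]), 49.2, 47.5, 10.8) z [0.0233 0.0257 0.0277]
sbat 270 (array([ 371.9, -119.2]), 43.8, 23.4, -3.4) z [0.0129 0.018  0.0203]
glue 154 (array([448.1,   2.1]), 22.3, 21.1, 6.5) z [0.1262 0.1283 0.1298]
rim 111 (array([444.7,   1.4]), 34.6, 27.8, -79.4) z [0.0552 0.0611 0.0635]
base 172 (array([443.8,   1.4]), 49.5, 42.1, -79.8) z [0.0046 0.0056 0.0074]
green hub (array([577.5,  -4.2]), 40.8, 39.1, 6.7)
yellow (array([ 597.9, -110.3]), 43.3, 22.0, -1.0)
cap (array([445. ,   1.8]), 24.7, 20.9, 6.7) [277.95 228.95]
base px [[270.32655469 312.95043331]
 [423.24705132 331.73684148]
 [292.61933448 125.57253369]]
```

View pics/crop.png

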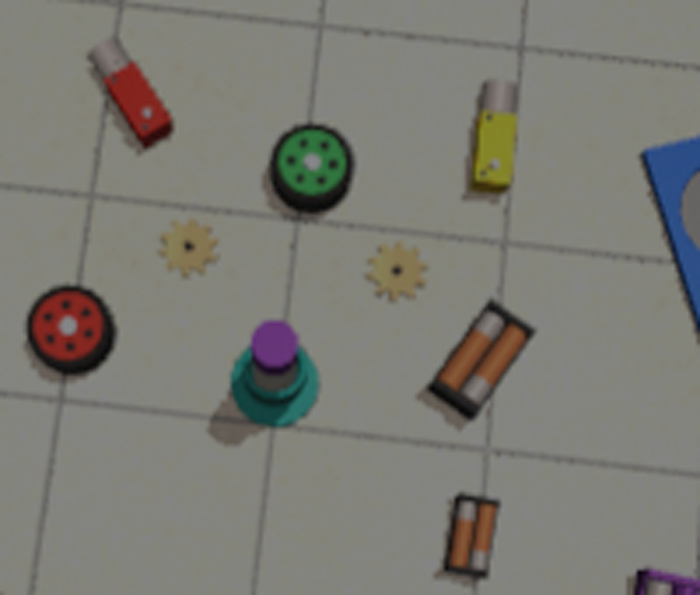

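The crop confirms the choice: the battery holder with copper and silver cells is the larger black one, at crop pixel (482,358). The smaller one at (472,537) and the purple one at (665,580) are left. Moving to the yellow motor.

Emit:
arm_command(turn=[[0,0,1],[0,0,1],[0,0,1],[0,0,1],[0,0,0],[0,0,0],[0,0,0],[0,0,0],[0,0,0],[0,0,0],[0,0,0],[0,0,0]], xyz=[[0,0,0],[0,0,0],[0,0,0],[0,0,0],[0.7,-0.67,0],[0.7,-0.67,0],[0.7,-0.67,0],[0.7,-0.67,0],[0.7,-0.67,0],[0.7,-0.67,0],[0.7,-0.67,0],[0.7,-0.67,0]], claw=[55,55,55,55,55,55,55,55,55,55,55,55], squeeze=30)

```text
time_s: 1.3
position: [0.4686, -0.2481, 0.1913]
tool_rot: [[1.0, -0.002, -0.0], [-0.002, -1.0, 0.0], [-0.0, -0.0, -1.0]]
ft_force: [-0.0, -0.9, -0.1]
grip_width: 0.055
gripper_force: 0.0
```

Emit:
arm_command(turn=[[0,0,0],[0,0,0],[0,0,0],[0,0,0],[0,0,0],[0,0,0],[0,0,0],[0,0,0],[0,0,0],[0,0,0]], xyz=[[0.72,-0.69,0.3],[0.71,-0.69,0.3],[0.71,-0.68,0.3],[0.71,-0.68,0.3],[0,0,0.5],[0,0,0.5],[0,0,0.5],[0,0,0.4],[0,0,0],[0,0,0]], claw=[55,55,55,55,55,55,55,55,55,55])

```text
time_s: 2.3
position: [0.6059, -0.1176, 0.0388]
tool_rot: [[1.0, -0.002, -0.0], [-0.002, -1.0, 0.0], [-0.0, -0.0, -1.0]]
ft_force: [-0.2, -0.8, 0.6]
grip_width: 0.0552
gripper_force: 0.0
```

Run:
```python
from h import *
p,d=imaging.get_image("scene"); q=proj("scene",[.61,-.11,.02])[0].astype(int); print(q)
cv2.imwrite("pics/s1.png",cv2.resize(p[q[1]-80:q[1]+50,q[0]-80:q[0]+80],None,fx=4,fy=4))
print(env.observe()["position"])
```

```text
[192 252]
[ 0.60632259 -0.11779551  0.03941162]
```

View pics/s1.png

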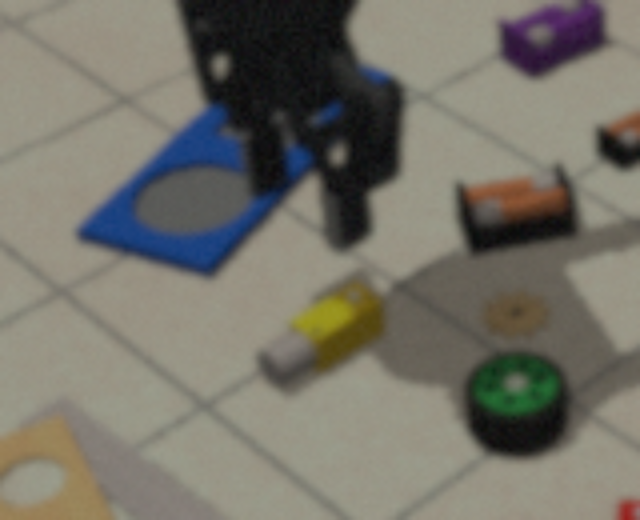

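The crop shows the fingers at about (265,160) and (345,220), well above the motor at (330,330). That doesn't fit a TCP height of 39 mm, so I'll check it with depth.

Run:
```python
from h import *
s=env.observe(); print(s["time_s"],s["position"],s["q"],proj("scene",s["position"]))
p,d=imaging.get_image("scene"); X=cloud("scene",d)
S=X[(abs(X[...,0]-.6)<.1)&(abs(X[...,1]+.12)<.1)&(X[...,2]>.033)&(X[...,2]<.25)]
for a in np.arange(.03,.2,.01):
    B=S[(S[:,2]>=a)&(S[:,2]<a+.01)]
    if len(B)>3: print(round(a,2),len(B),np.round(B.min(0),3),np.round(B.max(0),3))
cv2.imwrite("pics/s2.png",p)
```

```text
2.35 [ 0.60632259 -0.11779551  0.03941162] [-2.19613433e+01  3.63683616e+01  7.54242976e+01  1.09123472e-03
  6.81299612e+01  6.81748174e+01] [[190.97411904 242.39233291]]
0.08 58 [ 0.594 -0.151  0.081] [ 0.617 -0.079  0.09 ]
0.09 93 [ 0.595 -0.153  0.09 ] [ 0.618 -0.076  0.1  ]
0.1 101 [ 0.595 -0.154  0.1  ] [ 0.618 -0.075  0.11 ]
0.11 91 [ 0.594 -0.153  0.11 ] [ 0.617 -0.075  0.12 ]
0.12 87 [ 0.596 -0.172  0.12 ] [ 0.621 -0.061  0.13 ]
0.13 171 [ 0.594 -0.179  0.13 ] [ 0.621 -0.057  0.139]
0.14 157 [ 0.594 -0.182  0.14 ] [ 0.624 -0.055  0.15 ]
0.15 198 [ 0.593 -0.183  0.15 ] [ 0.624 -0.053  0.16 ]
0.16 202 [ 0.595 -0.187  0.16 ] [ 0.625 -0.051  0.17 ]
0.17 228 [ 0.594 -0.185  0.17 ] [ 0.627 -0.049  0.18 ]
0.18 279 [ 0.593 -0.187  0.18 ] [ 0.626 -0.049  0.19 ]
0.19 96 [ 0.596 -0.108  0.19 ] [ 0.618 -0.076  0.2  ]
```

View pics/s2.png

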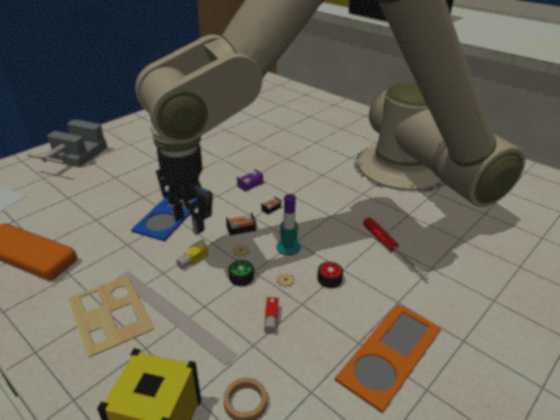

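Run:
```python
from h import *
print(proj("scene",[[.606,-.079,.08],[.606,-.079,.05],[.606,-.079,.04],[.606,-.15,.08],[.606,-.15,.04]]).round())
p=cv2.imread("pics/s2.png"); q=cv2.convertScaleAbs(p[190:280,150:260],alpha=2.2); 
cv2.imwrite("pics/s2c.png",cv2.resize(q,None,fx=6,fy=6,interpolation=cv2.INTER_CUBIC))
t,d=imaging.get_image("top"); X=cloud("top",d)
S=X[(abs(X[...,0]-.6)<.13)&(abs(X[...,1]+.12)<.12)&(X[...,2]>.035)]; print(len(S), S[:,2].min() if len(S) else 0)
```

```text
[[202. 235.]
 [203. 247.]
 [204. 251.]
 [179. 219.]
 [181. 235.]]
10358 0.3244361605118563
```

View pics/s2c.png

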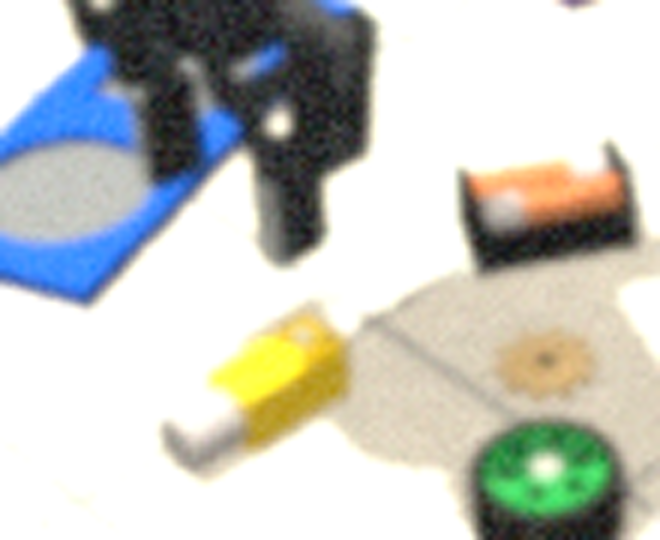

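The crop shows the near fingertip at full-picture pixel (197,234), which is a height of about 80 mm although the reading says 39 mm. I'll descend 25 mm and measure again.

Emit:
arm_command(turn=[[0,0,0],[0,0,0],[0,0,0],[0,0,0]], xyz=[[0.05,-0.07,0.25],[0.05,-0.07,0.25],[0,0,0],[0,0,0]], claw=[55,55,55,55])

```text
time_s: 2.85
position: [0.6106, -0.1103, 0.0128]
tool_rot: [[1.0, -0.002, -0.001], [-0.002, -1.0, 0.0], [-0.001, -0.0, -1.0]]
ft_force: [0.1, 0.5, 0.5]
grip_width: 0.0548
gripper_force: 0.0
```

```bash
cat >> h.py <<'E'
def tips():
    s=env.observe(); x,y,z=s["position"]; p,d=imaging.get_image("scene"); X=cloud("scene",d)
    print("t",round(s["time_s"],2),"pos",np.round(s["position"],4),"w",round(s["grip_width"],4))
    S=X[(abs(X[...,0]-x)<.02)&(abs(X[...,1]-y)<.07)&(X[...,2]>.03)&(X[...,2]<z+.1)&(p.max(2)<60)]
    for a in np.arange(.03,z+.1,.005):
        B=S[(S[:,2]>=a)&(S[:,2]<a+.005)]
        if len(B)>4: print(round(a,3),len(B),np.round(B.min(0),3),np.round(B.max(0),3))
    return p
E
python3 - <<'E'
from h import *
tips()
E
```

```text
t 2.85 pos [ 0.6106 -0.1103  0.0128] w 0.0548
0.06 20 [ 0.603 -0.14   0.06 ] [ 0.62  -0.071  0.065]
0.065 37 [ 0.602 -0.142  0.065] [ 0.621 -0.069  0.07 ]
0.07 32 [ 0.603 -0.141  0.07 ] [ 0.621 -0.069  0.075]
0.075 36 [ 0.603 -0.14   0.075] [ 0.621 -0.068  0.08 ]
0.08 35 [ 0.603 -0.143  0.08 ] [ 0.621 -0.068  0.085]
0.085 39 [ 0.602 -0.14   0.085] [ 0.621 -0.068  0.09 ]
0.09 33 [ 0.601 -0.146  0.09 ] [ 0.622 -0.069  0.095]
0.095 26 [ 0.603 -0.147  0.095] [ 0.624 -0.071  0.1  ]
0.1 53 [ 0.603 -0.158  0.1  ] [ 0.623 -0.053  0.105]
0.105 60 [ 0.602 -0.162  0.105] [ 0.624 -0.051  0.11 ]
0.11 46 [ 0.602 -0.166  0.11 ] [ 0.623 -0.05   0.113]
```

Emit:
arm_command(turn=[[0,0,0],[0,0,0],[0,0,0],[0,0,0],[0,0,0]], xyz=[[0,0,0.2],[0,0,0.2],[0,0,0.2],[0,0,0],[0,0,0]], claw=[55,55,55,55,55])

```text
time_s: 3.4
position: [0.6107, -0.1106, -0.0169]
tool_rot: [[1.0, -0.002, -0.001], [-0.002, -1.0, 0.0], [-0.001, -0.0, -1.0]]
ft_force: [-0.1, 0.1, 0.5]
grip_width: 0.0547
gripper_force: 0.0
```

Run:
```python
from h import *
p=tips(); q=cv2.convertScaleAbs(p[190:280,150:260],alpha=2.2); 
cv2.imwrite("pics/s3c.png",cv2.resize(q,None,fx=6,fy=6,interpolation=cv2.INTER_CUBIC))
```

```text
t 3.4 pos [ 0.6107 -0.1106 -0.0169] w 0.0547
0.03 21 [ 0.602 -0.14   0.03 ] [ 0.62  -0.072  0.035]
0.035 32 [ 0.604 -0.141  0.035] [ 0.62  -0.069  0.04 ]
0.04 37 [ 0.604 -0.141  0.04 ] [ 0.622 -0.068  0.045]
0.045 29 [ 0.603 -0.14   0.045] [ 0.621 -0.068  0.05 ]
0.05 34 [ 0.602 -0.141  0.05 ] [ 0.622 -0.068  0.055]
0.055 36 [ 0.603 -0.151  0.055] [ 0.622 -0.07   0.06 ]
0.06 33 [ 0.6   -0.146  0.06 ] [ 0.622 -0.071  0.065]
0.065 27 [ 0.602 -0.162  0.065] [ 0.623 -0.069  0.07 ]
0.07 46 [ 0.604 -0.166  0.07 ] [ 0.624 -0.052  0.075]
0.075 71 [ 0.599 -0.171  0.075] [ 0.624 -0.05   0.08 ]
0.08 49 [ 0.602 -0.168  0.08 ] [ 0.625 -0.05   0.083]
```

View pics/s3c.png

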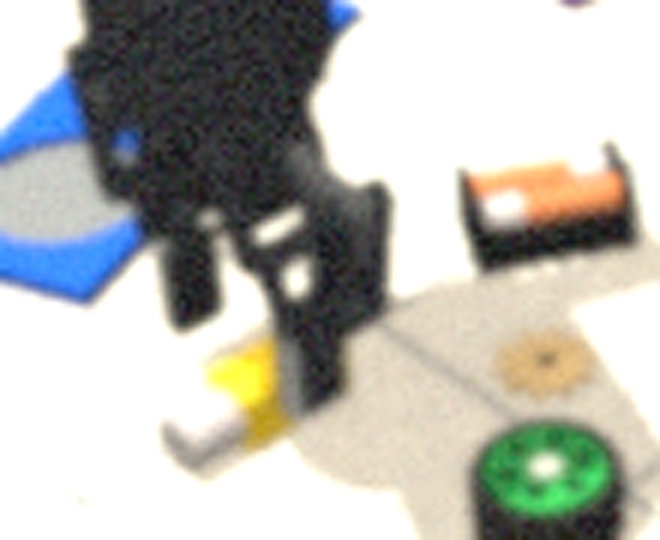

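The crop shows the fingers straddling the yellow gearbox with the tips about 29 mm up, so the true height is the reading plus about 45 mm. Another 16 mm down, then close.

Emit:
arm_command(turn=[[0,0,0],[0,0,0],[0,0,0],[0,0,0],[0,0,0],[0,0,0],[0,0,0],[0,0,0],[0,0,0]], xyz=[[0,0,0.16],[0,0,0.16],[0,0,0],[0,0,0],[0,0,0],[0,0,0],[0,0,0],[0,0,0],[0,0,0]], claw=[55,55,55,20,15,15,15,15,15], squeeze=30)

```text
time_s: 4.35
position: [0.6111, -0.1106, -0.0322]
tool_rot: [[1.0, -0.002, 0.001], [-0.002, -1.0, -0.0], [0.001, 0.0, -1.0]]
ft_force: [0.8, 0.3, 3.2]
grip_width: 0.0209
gripper_force: 30.7
```

Emit:
arm_command(turn=[[0,0,0],[0,0,-0.85],[0,0,-0.85],[0,0,-0.85],[0,0,-0.85],[0,0,-0.85],[0,0,0],[0,0,0],[0,0,0],[0,0,0],[0,0,0],[0,0,0]], xyz=[[0,0,-0.2],[0,0,-0.3],[0,0,-0.3],[0,0,-0.3],[0,0,-0.3],[0,0,-0.2],[-0.6,0.42,0],[-0.6,0.42,0],[-0.6,0.42,0],[-0.6,0.42,0],[-0.6,0.42,0],[-0.6,0.42,0]], claw=[15,15,15,15,15,15,15,15,15,15,15,15])

```text
time_s: 5.55
position: [0.4873, -0.294, 0.048]
tool_rot: [[0.933, 0.36, 0.0], [0.36, -0.933, -0.0], [0.0, 0.0, -1.0]]
ft_force: [1.0, 0.2, -0.1]
grip_width: 0.0214
gripper_force: 30.2
```

Emit:
arm_command(turn=[[0,0,0],[0,0,0]], xyz=[[0,0,0],[0,0,0]], claw=[15,15])

```text
time_s: 5.75
position: [0.4881, -0.2932, 0.0478]
tool_rot: [[0.933, 0.359, 0.0], [0.359, -0.933, 0.0], [0.0, -0.0, -1.0]]
ft_force: [-0.6, 0.5, -0.4]
grip_width: 0.0213
gripper_force: 30.2
```

Emit:
arm_command(turn=[[0,0,0],[0,0,0],[0,0,0],[0,0,0],[0,0,0],[0,0,0],[0,0,0],[0,0,0]], xyz=[[0.04,0,0.4],[0,0,0.4],[0,0,0.4],[0,0,0.24],[0,0,0.04],[0,0,0.04],[0,0,0],[0,0,0]], claw=[15,15,15,15,15,15,15,15])

```text
time_s: 6.55
position: [0.4905, -0.2924, -0.0278]
tool_rot: [[0.933, 0.36, 0.001], [0.36, -0.933, -0.001], [0.001, 0.001, -1.0]]
ft_force: [-0.2, -0.1, -0.2]
grip_width: 0.0212
gripper_force: 30.2
```

Run:
```python
from h import *
p,d=imaging.get_image("scene"); q=proj("scene",[.49,-.293,.02])[0].astype(int); print(q)
q=cv2.convertScaleAbs(p[q[1]-50:q[1]+50,q[0]-60:q[0]+60],alpha=2.2); 
cv2.imwrite("pics/s4c.png",cv2.resize(q,None,fx=5,fy=5,interpolation=cv2.INTER_CUBIC))
```

```text
[183 192]
```

View pics/s4c.png

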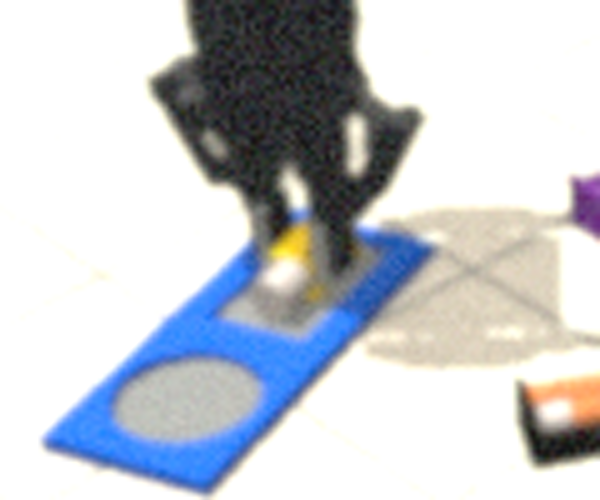

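The crop shows the motor in the long pocket at about (290,265), held just above the floor. Lower slightly, release and rise.

Emit:
arm_command(turn=[[0,0,0],[0,0,0],[0,0,0],[0,0,0],[0,0,0]], xyz=[[0,0,0.03],[0,0,0.01],[0,0,0],[0,0,0],[0,0,0]], claw=[15,15,24,30,35])

```text
time_s: 7.1
position: [0.4901, -0.2922, -0.0306]
tool_rot: [[0.933, 0.36, -0.0], [0.36, -0.933, 0.0], [-0.0, -0.0, -1.0]]
ft_force: [0.3, 1.3, 0.3]
grip_width: 0.0348
gripper_force: 0.0
```

Emit:
arm_command(turn=[[0,0,0],[0,0,0],[0,0,0],[0,0,0],[0,0,0],[0,0,0]], xyz=[[0,0,-0.2],[0,0,-0.4],[0,0,-0.6],[0,0,-0.6],[0,0,-0.4],[0,0,-0.2]], claw=[35,35,60,75,75,75])

```text
time_s: 7.7
position: [0.4907, -0.2927, 0.0919]
tool_rot: [[0.933, 0.36, 0.003], [0.36, -0.933, -0.002], [0.002, 0.003, -1.0]]
ft_force: [0.3, -0.4, -0.2]
grip_width: 0.0748
gripper_force: 0.0
```

Emit:
arm_command(turn=[[0,0,0],[0,0,0],[0,0,0],[0,0,0],[0,0,0],[0,0,0],[0,0,0],[0,0,0],[0,0,0],[0,0,0]], xyz=[[0.3,-0.35,0],[0.48,-0.6,0],[0.48,-0.64,0],[0.48,-0.64,0],[0.48,-0.64,0],[0.48,-0.64,0],[0.48,-0.64,0],[0.48,-0.6,0.2],[0,0,0.3],[0,0,0]], claw=[78,78,78,78,78,78,78,78,78,78])

```text
time_s: 8.7
position: [0.5741, -0.0036, 0.0625]
tool_rot: [[0.932, 0.362, -0.004], [0.362, -0.932, 0.001], [-0.004, -0.002, -1.0]]
ft_force: [0.3, -0.9, 0.2]
grip_width: 0.0779
gripper_force: 0.0
```

Emit:
arm_command(turn=[[0,0,0],[0,0,0],[0,0,0],[0,0,0],[0,0,0],[0,0,0],[0,0,0],[0,0,0],[0,0,0],[0,0,0],[0,0,0],[0,0,0]], xyz=[[0.05,0.04,0.3],[0,0,0.5],[0,0,0.5],[0,0,0.4],[0,0,0.2],[0,0,0],[0,0,0],[0,0,0],[0,0,0],[0,0,0],[0,0,0],[0,0,0]], claw=[78,78,78,78,78,78,65,55,45,40,40,40], squeeze=30)

```text
time_s: 9.9
position: [0.579, -0.006, -0.0291]
tool_rot: [[0.933, 0.36, 0.002], [0.36, -0.933, -0.001], [0.002, 0.001, -1.0]]
ft_force: [-1.7, -1.5, 5.2]
grip_width: 0.0486
gripper_force: 30.6
```

Emit:
arm_command(turn=[[0,0,0],[0,0,0],[0,0,0],[0,0,0],[0,0,0],[0,0,0],[0,0,0],[0,0,0],[0,0,0],[0,0,0],[0,0,0],[0,0,0]], xyz=[[0,0,-0.2],[0,0,-0.5],[0,0,-0.5],[-0.1,0.3,-0.3],[-0.25,0.65,0],[-0.25,0.65,0],[-0.25,0.65,0],[-0.25,0.65,0],[-0.25,0.65,0],[-0.25,0.65,0],[-0.17,0.5,0],[0,0,0]], claw=[40,40,40,40,40,40,40,40,40,40,40,40])

```text
time_s: 11.1
position: [0.5804, -0.2602, 0.0452]
tool_rot: [[0.934, 0.357, 0.001], [0.357, -0.934, -0.002], [0.001, 0.002, -1.0]]
ft_force: [0.4, -0.3, -0.5]
grip_width: 0.048
gripper_force: 31.3
```

Emit:
arm_command(turn=[[0,0,0],[0,0,0]], xyz=[[0,0,0.4],[0,0,0]], claw=[40,40])

```text
time_s: 11.3
position: [0.5793, -0.2555, 0.0231]
tool_rot: [[0.933, 0.361, -0.003], [0.361, -0.933, 0.002], [-0.002, -0.003, -1.0]]
ft_force: [0.1, 0.8, -0.4]
grip_width: 0.0482
gripper_force: 31.3
```

Emit:
arm_command(turn=[[0,0,0],[0,0,0],[0,0,0],[0,0,0],[0,0,0],[0,0,0]], xyz=[[0.04,0.05,0.3],[0,0,0.3],[0,0,0.26],[0,0,0.06],[0,0,0.03],[0,0,0]], claw=[40,40,40,40,40,40])

```text
time_s: 11.9
position: [0.5835, -0.2585, -0.0227]
tool_rot: [[0.933, 0.36, 0.001], [0.36, -0.933, -0.0], [0.0, 0.001, -1.0]]
ft_force: [-0.2, 0.7, -1.1]
grip_width: 0.0483
gripper_force: 31.3
```

Emit:
arm_command(turn=[[0,0,0],[0,0,0],[0,0,0],[0,0,0],[0,0,0],[0,0,0]], xyz=[[-0.03,0,0.03],[0,0,0.03],[0,0,0],[0,0,0],[0,0,0],[0,0,0]], claw=[40,40,40,52,60,68])

```text
time_s: 12.5
position: [0.5819, -0.259, -0.026]
tool_rot: [[0.933, 0.36, 0.0], [0.36, -0.933, -0.0], [0.0, 0.0, -1.0]]
ft_force: [-0.4, 0.0, 0.4]
grip_width: 0.0681
gripper_force: 0.0
```

Emit:
arm_command(turn=[[0,0,0],[0,0,0],[0,0,0],[0,0,0],[0,0,0],[0,0,0]], xyz=[[0,0,-0.2],[0,0,-0.5],[0,0,-0.7],[0,0,-0.7],[0,0,-0.6],[0,0,0]], claw=[72,72,65,60,60,60])

```text
time_s: 13.1
position: [0.5836, -0.2601, 0.1145]
tool_rot: [[0.933, 0.36, 0.008], [0.36, -0.933, -0.005], [0.005, 0.008, -1.0]]
ft_force: [0.1, 0.3, 0.9]
grip_width: 0.0601
gripper_force: 0.0
```

Emit:
arm_command(turn=[[0,0,0.93],[0,0,0.93],[0,0,0.93],[0,0,0.93],[0,0,0.93],[0,0,0.93],[0,0,0.93],[0,0,0.93],[0,0,0.93],[0,0,0.93],[0,0,0.9],[0,0,0]], xyz=[[0,0,0],[0,0,0],[0,0,0],[0,0,0],[0,0,0],[0,0,0],[0,0,0],[0,0,0],[0,0,0],[0,0,0],[0,0,0],[-0.3,-0.13,0]], claw=[60,60,60,60,60,60,60,60,60,60,60,60])

```text
time_s: 14.3
position: [0.5722, -0.2467, 0.1083]
tool_rot: [[0.865, -0.501, -0.0], [-0.501, -0.865, -0.0], [-0.0, 0.0, -1.0]]
ft_force: [-0.7, 0.1, -0.1]
grip_width: 0.0597
gripper_force: 0.0
```

Emit:
arm_command(turn=[[0,0,0],[0,0,0],[0,0,0],[0,0,0],[0,0,0],[0,0,0],[0,0,0],[0,0,0]], xyz=[[-0.6,-0.26,0],[-0.6,-0.26,0],[-0.6,-0.26,0],[-0.6,-0.26,0.2],[-0.6,-0.25,0.3],[0,0,0.4],[0,0,0.3],[0,0,0]], claw=[60,60,60,60,60,60,60,60])

```text
time_s: 15.1
position: [0.473, -0.1145, 0.0476]
tool_rot: [[0.867, -0.498, -0.003], [-0.498, -0.867, 0.002], [-0.004, 0.0, -1.0]]
ft_force: [0.8, 0.5, 1.0]
grip_width: 0.0602
gripper_force: 0.0
```

Emit:
arm_command(turn=[[0,0,0],[0,0,0],[0,0,0],[0,0,0],[0,0,0],[0,0,0],[0,0,0],[0,0,0],[0,0,0],[0,0,0],[0,0,0],[0,0,0]], xyz=[[0.02,0,0.4],[0,0,0.5],[0,0,0.4],[0,0,0.26],[0,0,0],[0,0,0],[0,0,0],[0,0,0],[0,0,0],[0,0,0],[0,0,0],[0,0,0]], claw=[60,60,60,60,60,60,45,35,25,22,22,22], squeeze=35)

```text
time_s: 16.3
position: [0.4755, -0.116, -0.0282]
tool_rot: [[0.867, -0.498, 0.001], [-0.498, -0.867, -0.001], [0.002, -0.0, -1.0]]
ft_force: [-1.1, 0.9, 6.1]
grip_width: 0.0314
gripper_force: 35.3
```

Emit:
arm_command(turn=[[0,0,0],[0,0,-0.7],[0,0,-0.7],[0,0,-0.7],[0,0,-0.7],[0,0,-0.75],[0,0,-0.75],[0,0,-0.75],[0,0,-0.75],[0,0,-0.74],[0,0,0],[0,0,0]], xyz=[[0,0,-0.2],[0,0,-0.4],[0,0,-0.5],[0,0,-0.5],[0,0,-0.5],[0,0,-0.5],[0,0,-0.5],[0,0,-0.3],[0,0,0],[0,0,0],[0,-0.2,0],[0,-0.4,0]], claw=[22,22,22,22,22,22,22,22,22,22,22,22])

```text
time_s: 17.5
position: [0.4734, -0.0856, 0.1413]
tool_rot: [[0.999, 0.046, 0.0], [0.046, -0.999, -0.0], [0.0, 0.0, -1.0]]
ft_force: [0.4, 0.4, 0.1]
grip_width: 0.0313
gripper_force: 34.9
```

Emit:
arm_command(turn=[[0,0,0],[0,0,0],[0,0,0],[0,0,0],[0,0,0],[0,0,0],[0,0,0],[0,0,0],[0,0,0],[0,0,0],[0,0,0],[0,0,0]], xyz=[[0.05,-0.65,0],[0.05,-0.65,0],[0.05,-0.65,0],[0.05,-0.65,0],[0.05,-0.65,0],[0.05,-0.65,0],[0.05,-0.65,0],[0.05,-0.65,0],[0.05,-0.65,0],[0.05,-0.65,0],[0.05,-0.65,0],[0.03,-0.47,0]], claw=[22,22,22,22,22,22,22,22,22,22,22,22])

```text
time_s: 18.7
position: [0.4827, 0.2986, 0.1412]
tool_rot: [[0.999, 0.049, -0.0], [0.049, -0.999, 0.0], [-0.0, -0.0, -1.0]]
ft_force: [-0.6, -0.2, -1.4]
grip_width: 0.0312
gripper_force: 34.9
```

Emit:
arm_command(turn=[[0,0,0],[0,0,0],[0,0,0]], xyz=[[0,0,0.2],[0,0,0.4],[0,0,0]], claw=[22,22,22])

```text
time_s: 19.0
position: [0.4818, 0.2955, 0.1087]
tool_rot: [[0.999, 0.048, -0.005], [0.048, -0.999, -0.002], [-0.005, 0.002, -1.0]]
ft_force: [-0.8, 0.5, -0.6]
grip_width: 0.0311
gripper_force: 34.9
```

Emit:
arm_command(turn=[[0,0,0],[0,0,0],[0,0,0],[0,0,0],[0,0,0],[0,0,0],[0,0,0],[0,0,0],[0,0,0]], xyz=[[0.04,0,0.3],[0,0,0.5],[0,0,0.5],[0,0,0.5],[0,0,0.5],[0,0,0.2],[0,0,0.05],[0,0,0.03],[0,0,0]], claw=[22,22,22,22,22,22,22,22,22])

```text
time_s: 19.9
position: [0.4864, 0.2965, -0.017]
tool_rot: [[0.999, 0.049, 0.002], [0.049, -0.999, 0.001], [0.002, -0.001, -1.0]]
ft_force: [-0.5, -0.2, -0.6]
grip_width: 0.0312
gripper_force: 34.9
```

Emit:
arm_command(turn=[[0,0,0],[0,0,0],[0,0,0],[0,0,0],[0,0,0]], xyz=[[-0.04,0,0.05],[0,0,0.05],[0,0,0.04],[0,0,0.02],[0,0,0]], claw=[22,22,22,22,22])

```text
time_s: 20.4
position: [0.4837, 0.2963, -0.0252]
tool_rot: [[0.999, 0.049, 0.0], [0.049, -0.999, 0.0], [0.0, -0.0, -1.0]]
ft_force: [-3.0, -1.9, 9.4]
grip_width: 0.0313
gripper_force: 36.1
```

Emit:
arm_command(turn=[[0,0,0],[0,0,0],[0,0,0],[0,0,0],[0,0,0],[0,0,0],[0,0,0],[0,0,0],[0,0,0],[0,0,0],[0,0,0],[0,0,0]], xyz=[[0,0,0],[0,0,0],[0,0,0],[0,0,-0.2],[0,0,-0.5],[0,0,-0.5],[0,0,-0.5],[0,0,-0.5],[0,0,-0.5],[0,0,-0.4],[0,0,-0.3],[0,0,0]], claw=[34,40,46,46,46,50,55,60,60,60,60,60])

```text
time_s: 21.6
position: [0.4846, 0.2966, 0.1465]
tool_rot: [[0.999, 0.049, 0.004], [0.049, -0.999, 0.002], [0.004, -0.001, -1.0]]
ft_force: [0.1, -0.5, 0.2]
grip_width: 0.06
gripper_force: 0.0
```

Run:
```python
from h import *
p,d=imaging.get_image("top"); X=cloud("top",d); H=cv2.cvtColor(p,cv2.COLOR_BGR2HSV)
q=cv2.convertScaleAbs(p,alpha=1.8); cv2.imwrite("pics/t2.png",q)
B=np.array([.4,.0]); 
for nm,c,z0,z1 in(("ymot",(.49,-.293),.015,.035),("gwh",(.5815,-.2575),.015,.04),("bat",(.4818,.2959),.012,.04),("rmot",(.6138,.1089),.015,.03),("rwh",(.4633,.1215),.015,.03)):
    S=X[(np.hypot(X[...,0]-c[0],X[...,1]-c[1])<.05)&(X[...,2]>z0)&(X[...,2]<z1)]
    print(nm,len(S),rect(S) if len(S)>5 else "", np.percentile(S[:,2],[50,90]).round(4) if len(S)>5 else "")
for lo,hi in((.12,.14),(.055,.067)):
    S=X[(np.hypot(X[...,0]-.446,X[...,1]-.002)<.03)&(X[...,2]>lo)&(X[...,2]<hi)]; print(lo,len(S),rect(S) if len(S)>5 else "")
sd,d=imaging.get_image("scene"); X=cloud("scene",d)
for lo,hi in((.10,.135),(.04,.06)):
    S=X[(np.hypot(X[...,0]-.446,X[...,1]-.002)<.03)&(X[...,2]>lo)&(X[...,2]<hi)]; print("scene",lo,len(S),rect(S) if len(S)>5 else "")
print(env.observe()["position"])
```

```text
ymot 396 (array([ 489.4, -290.8]), 66.7, 23.1, 20.9) [0.0248 0.0272]
gwh 491 (array([ 580.2, -257.9]), 48.5, 48.3, -47.0) [0.0282 0.0302]
bat 529 (array([481.5, 296.9]), 60.5, 32.6, 3.4) [0.0286 0.0311]
rmot 302 (array([613.6, 109. ]), 66.4, 21.9, 39.5) [0.0226 0.0248]
rwh 491 (array([463.4, 121.6]), 48.0, 47.8, -83.8) [0.0258 0.0277]
0.12 151 (array([448.3,   2.2]), 22.9, 21.1, 7.1)
0.055 93 (array([444.6,   1.3]), 34.7, 28.0, -78.8)
scene 0.1 205 (array([450.1,   2.2]), 24.5, 21.9, 47.7)
scene 0.04 163 (array([452.9,   4.2]), 34.5, 28.7, -59.9)
[0.48355688 0.29613045 0.14380761]
```

View pics/t2.png

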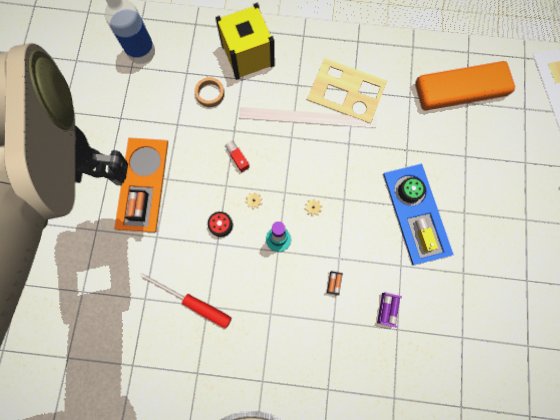

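The top view shows the motor at (426,235), the green wheel at (411,188) and the battery holder at (137,204), each in its pocket. The red spares are unmoved at (237,156) and (220,224). The glue stick stands at (279,230). Before gripping it I'll check how deep it can go between the fingers.

Run:
```python
from h import *
s=env.observe(); x,y,z=s["position"]; p,d=imaging.get_image("scene"); X=cloud("scene",d); print(x,y,z)
M=(abs(X[...,0]-x)<.06)&(X[...,2]>.1)&(X[...,2]<.35)
C=X[M&(abs(X[...,1]-y)<.012)]; F=X[M&(abs(X[...,1]-y)<.07)]
print("tip z",np.percentile(F[:,2],[0,.5]) , "palm",np.sort(C[:,2])[[0,3,10,30]])
for a in np.arange(.16,.34,.01):
    B=X[M&(abs(X[...,1]-y)<.09)&(X[...,2]>=a)&(X[...,2]<a+.01)]
    if len(B)>4: print(round(a-z,3),len(B),np.round(B.min(0)-[x,y,0],3)[:2],np.round(B.max(0)-[x,y,0],3)[:2])
```

```text
0.483556884286287 0.2961304542618085 0.1438076057018123
tip z [0.18583494 0.19196492] palm [0.25402443 0.2555862  0.25626598 0.25848464]
0.036 9 [-0.007 -0.034] [0.012 0.036]
0.046 113 [-0.011 -0.043] [0.014 0.043]
0.056 149 [-0.01  -0.044] [0.013 0.043]
0.066 157 [-0.01  -0.045] [0.014 0.043]
0.076 121 [-0.008 -0.05 ] [0.015 0.045]
0.086 312 [-0.016 -0.062] [0.016 0.06 ]
0.096 378 [-0.016 -0.064] [0.018 0.062]
0.106 435 [-0.019 -0.065] [0.019 0.064]
0.116 426 [-0.017 -0.065] [0.02  0.065]
0.126 501 [-0.015 -0.067] [0.021 0.066]
0.136 772 [-0.016 -0.068] [0.022 0.067]
0.146 565 [-0.016 -0.067] [0.02  0.065]
0.156 97 [-0.008 -0.038] [0.034 0.037]
0.166 361 [-0.009 -0.034] [0.039 0.037]
0.176 415 [-0.007 -0.035] [0.039 0.037]
0.186 443 [-0.011 -0.035] [0.039 0.037]
```

Emit:
arm_command(turn=[[0,0,0],[0,0,0],[0,0,0],[0,0,0],[0,0,0],[0,0,0],[0,0,0],[0,0,0],[0,0,0],[0,0,0],[0,0,0],[0,0,0]], xyz=[[-0.1,0.4,0],[-0.1,0.6,0],[-0.1,0.6,0],[-0.1,0.6,0],[-0.1,0.6,0],[-0.1,0.6,0],[-0.1,0.6,0],[-0.1,0.6,0],[-0.1,0.6,0],[-0.1,0.4,0],[0,0.24,0],[0,0,0]], claw=[60,60,60,60,60,60,60,60,60,60,60,60])

```text
time_s: 22.95
position: [0.4482, 0.0013, 0.1435]
tool_rot: [[0.999, 0.047, -0.001], [0.047, -0.999, 0.0], [-0.001, -0.0, -1.0]]
ft_force: [0.6, 0.8, -0.0]
grip_width: 0.0601
gripper_force: 0.0
```

Emit:
arm_command(turn=[[0,0,0],[0,0,0]], xyz=[[0,0,0],[0,0,0]], claw=[60,60])

```text
time_s: 23.15
position: [0.4482, 0.003, 0.1438]
tool_rot: [[0.999, 0.05, -0.0], [0.05, -0.999, 0.0], [-0.0, -0.0, -1.0]]
ft_force: [0.7, -1.1, 1.4]
grip_width: 0.06
gripper_force: 0.0
```

Emit:
arm_command(turn=[[0,0,0],[0,0,0],[0,0,0],[0,0,0],[0,0,0],[0,0,0],[0,0,0]], xyz=[[0,0.02,0.3],[0,0,0.4],[0,0,0.4],[0,0,0.4],[0,0,0.35],[0,0,0.2],[0,0,0]], claw=[60,60,60,60,60,60,60], squeeze=25)

```text
time_s: 23.85
position: [0.4477, 0.0018, 0.0406]
tool_rot: [[0.999, 0.05, -0.002], [0.05, -0.999, 0.001], [-0.002, -0.001, -1.0]]
ft_force: [-0.5, 0.1, -0.6]
grip_width: 0.0602
gripper_force: 0.0
```

Run:
```python
from h import *
p,d=imaging.get_image("scene"); q=proj("scene",[.448,.002,.08])[0].astype(int); X=cloud("scene",d)
S=X[(np.hypot(X[...,0]-.446,X[...,1]-.002)<.03)&(X[...,2]>.04)&(X[...,2]<.06)&(p.max(2)>70)]; print(rect(S))
q=cv2.convertScaleAbs(p[q[1]-60:q[1]+60,q[0]-70:q[0]+70],alpha=1.7); 
cv2.imwrite("pics/s5c.png",cv2.resize(q,None,fx=5,fy=5,interpolation=cv2.INTER_CUBIC))
```

```text
(array([451.2,   3.9]), 33.0, 26.6, -51.6)
```

View pics/s5c.png

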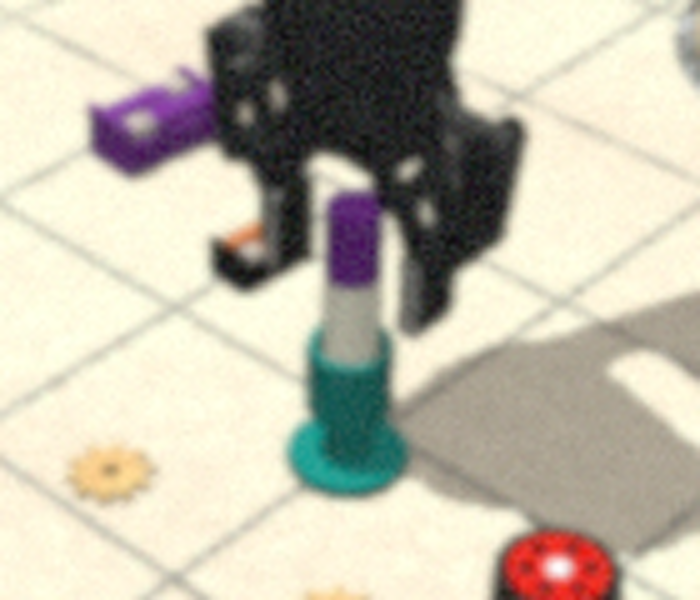

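The crop shows the glue stick centred between the fingers at (352,270), with its cap clear of the palm and the tips above the cup rim at y = 335. Closing gently.

Emit:
arm_command(turn=[[0,0,0],[0,0,0],[0,0,0],[0,0,0],[0,0,0],[0,0,0],[0,0,0],[0,0,0]], xyz=[[0,0,0],[0,0,0],[0,0,0],[0,0,0],[0,0,0],[0,0,0],[0,0,0],[0,0,0]], claw=[45,38,32,28,25,22,20,18], squeeze=25)

```text
time_s: 24.7
position: [0.4483, 0.0011, 0.0415]
tool_rot: [[0.999, 0.049, 0.0], [0.049, -0.999, -0.0], [0.0, 0.0, -1.0]]
ft_force: [0.2, -0.0, 1.9]
grip_width: 0.0235
gripper_force: 24.8
```

Emit:
arm_command(turn=[[0,0,0],[0,0,0],[0,0,0],[0,0,0],[0,0,0],[0,0,0],[0,0,0],[0,0,0]], xyz=[[0,0,0],[0,0,-0.1],[0,0,-0.2],[0,0,-0.2],[0,0,-0.2],[0,0,-0.2],[0,0,-0.3],[0,0,0]], claw=[16,16,16,16,16,16,16,16])

```text
time_s: 25.5
position: [0.4492, 0.0009, 0.1033]
tool_rot: [[0.999, 0.049, 0.004], [0.049, -0.999, -0.001], [0.004, 0.001, -1.0]]
ft_force: [0.2, -0.4, -0.6]
grip_width: 0.0233
gripper_force: 24.8
```

Emit:
arm_command(turn=[[0,0,0],[0,0,0],[0,0,0],[0,0,0],[0,0,0],[0,0,0],[0,0,0],[0,0,0],[0,0,0],[0,0,0],[0,0,0],[0,0,0]], xyz=[[0.1,-0.2,0],[0.2,-0.4,0],[0.3,-0.6,0],[0.3,-0.6,0],[0.3,-0.6,0],[0.3,-0.6,0],[0.3,-0.6,0],[0.3,-0.6,0],[0.3,-0.6,0],[0.25,-0.5,0],[0.15,-0.36,0],[0.1,-0.2,0]], claw=[16,16,16,16,16,16,16,16,16,16,16,16])

```text
time_s: 26.7
position: [0.5782, 0.303, 0.1001]
tool_rot: [[0.999, 0.051, -0.002], [0.051, -0.999, -0.0], [-0.002, 0.0, -1.0]]
ft_force: [-0.1, -0.1, -1.2]
grip_width: 0.0236
gripper_force: 24.8
```

Emit:
arm_command(turn=[[0,0,0],[0,0,0],[0,0,0]], xyz=[[0,-0.3,0],[0,-0.3,0],[0,0,0]], claw=[16,16,16])

```text
time_s: 27.0
position: [0.5765, 0.3325, 0.1013]
tool_rot: [[0.999, 0.051, -0.0], [0.051, -0.999, 0.0], [-0.0, -0.0, -1.0]]
ft_force: [0.1, 0.8, 0.6]
grip_width: 0.0237
gripper_force: 24.8
```

My extra 30 mm overshot, so I'll come back and then lower.

Emit:
arm_command(turn=[[0,0,0],[0,0,0],[0,0,0],[0,0,0],[0,0,0],[0,0,0],[0,0,0],[0,0,0]], xyz=[[0.02,0.32,0],[0.02,0.31,0],[0,0,0.2],[0,0,0.4],[0,0,0.4],[0,0,0.4],[0,0,0.3],[0,0,0]], claw=[16,16,16,16,16,16,16,16])

```text
time_s: 27.8
position: [0.5794, 0.2984, 0.0138]
tool_rot: [[0.999, 0.048, -0.005], [0.048, -0.999, -0.001], [-0.005, 0.001, -1.0]]
ft_force: [-0.0, 0.2, -0.6]
grip_width: 0.0233
gripper_force: 24.8
```

Emit:
arm_command(turn=[[0,0,0],[0,0,0],[0,0,0],[0,0,0]], xyz=[[0,0,0.03],[0,0,0.03],[0,0,0],[0,0,0]], claw=[16,16,16,16])

```text
time_s: 28.2
position: [0.5809, 0.2995, 0.014]
tool_rot: [[0.999, 0.049, 0.001], [0.049, -0.999, 0.0], [0.001, -0.0, -1.0]]
ft_force: [-0.2, 0.4, -0.6]
grip_width: 0.0235
gripper_force: 24.8
```

Emit:
arm_command(turn=[[0,0,0],[0,0,0],[0,0,0],[0,0,0]], xyz=[[0,0,0.03],[0,0,0.03],[0,0,0.02],[0,0,0]], claw=[16,16,16,16])

```text
time_s: 28.6
position: [0.581, 0.2996, 0.0106]
tool_rot: [[0.999, 0.049, 0.001], [0.049, -0.999, 0.0], [0.001, -0.0, -1.0]]
ft_force: [-2.8, -0.3, 8.7]
grip_width: 0.0236
gripper_force: 25.4
```

Contact with the floor. Release slowly and rise.

Emit:
arm_command(turn=[[0,0,0],[0,0,0],[0,0,0],[0,0,0],[0,0,0],[0,0,0]], xyz=[[0,0,0],[0,0,0],[0,0,0],[0,0,0],[0,0,0],[0,0,0]], claw=[25,28,34,42,50,60])

```text
time_s: 29.2
position: [0.5807, 0.2995, 0.0094]
tool_rot: [[0.999, 0.049, -0.0], [0.049, -0.999, -0.0], [-0.0, 0.0, -1.0]]
ft_force: [-0.2, 0.4, 0.5]
grip_width: 0.0599
gripper_force: 0.0
```

Emit:
arm_command(turn=[[0,0,0],[0,0,0],[0,0,0],[0,0,0],[0,0,0],[0,0,0],[0,0,0],[0,0,0]], xyz=[[0,0,-0.1],[0,0,-0.3],[0,0,-0.5],[0,0,-0.6],[0,0,-0.6],[0,0,-0.6],[0,0,-0.3],[0,0,0]], claw=[60,60,60,60,60,60,60,60])

```text
time_s: 30.0
position: [0.5816, 0.2998, 0.1623]
tool_rot: [[0.999, 0.049, 0.005], [0.049, -0.999, 0.002], [0.005, -0.001, -1.0]]
ft_force: [-1.5, -0.0, -0.3]
grip_width: 0.0602
gripper_force: 0.0
```

Run:
```python
from h import *
X=cloud("top",imaging.get_image("top")[1])
for nm,c,z0,z1 in(("ymot",(.49,-.293),.015,.035),("gwh",(.5815,-.2575),.015,.04),("bat",(.4818,.2959),.012,.04),("stand",(.4446,.0013),.055,.067),("rmot",(.6138,.1089),.015,.03),("rwh",(.4633,.1215),.015,.03)):
    S=X[(np.hypot(X[...,0]-c[0],X[...,1]-c[1])<.05)&(X[...,2]>z0)&(X[...,2]<z1)]
    print(nm,len(S),rect(S) if len(S)>5 else "", np.percentile(S[:,2],[50,90]).round(4) if len(S)>5 else "")
p,d=imaging.get_image("scene"); X=cloud("scene",d)
for lo,hi in((.085,.12),(.02,.05)):
    S=X[(np.hypot(X[...,0]-.579,X[...,1]-.301)<.03)&(X[...,2]>lo)&(X[...,2]<hi)]; print("glue",len(S),rect(S),S[:,2].max())
cv2.imwrite("pics/s6.png",cv2.convertScaleAbs(p,alpha=1.7))
```

```text
ymot 398 (array([ 489.3, -291.3]), 66.9, 23.5, 19.2) [0.0249 0.0273]
gwh 491 (array([ 579.9, -258.2]), 48.7, 48.0, -81.1) [0.0282 0.0303]
bat 528 (array([481.5, 297. ]), 60.2, 33.1, 2.5) [0.0282 0.031 ]
stand 122 (array([448.1,   1.9]), 34.6, 34.5, -11.7) [0.0612 0.0629]
rmot 307 (array([613.8, 109.2]), 66.3, 21.8, 39.2) [0.0224 0.0245]
rwh 488 (array([463.4, 121.5]), 48.9, 48.1, 8.4) [0.0258 0.0278]
glue 259 (array([582. , 298.8]), 24.5, 22.8, 33.9) 0.098962685892327
glue 193 (array([587.9, 301.1]), 23.6, 13.4, -70.0) 0.04993973957405292
```

View pics/s6.png

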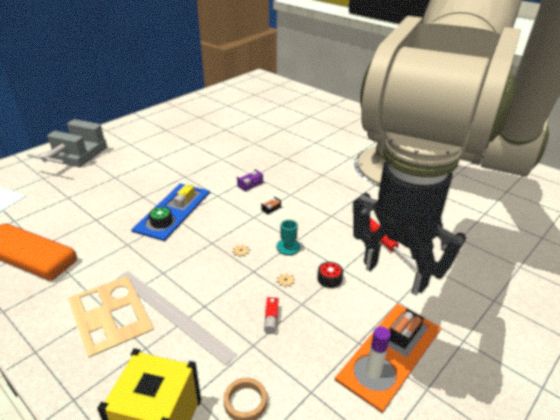

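The picture shows the glue stick upright in the orange round pocket at (379,358) with the battery holder beside it at (406,328). The blue kit is complete at (160,217) and (184,196), the stand is upright at (289,238), and the red spares are unmoved. The gripper is clear, so I'm handing in.

```bash
python3 -c "
from rig import env
print(env.close_job())"
```

```text
the job is handed in; nothing more can be done
None
```

I made up both kits and handed the job in at about 30 s; no score came back. In the last camera check, all four parts were in their pockets, the stand was upright in place, and the red spares had not moved.

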